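# Clamp a glued plaque in the craft room's air press

### The arm

A 7-joint arm with a two-finger parallel gripper is mounted at the origin on the work surface. World frame = base frame: x ahead of the robot, y to its left, z up, the work surface at z = 0. Lengths are in mm, angles in rad, forces in N, time in s.
With the tool pointing down it reaches from about 425 to 800 mm from the base axis. Payload 8.3 kg.
Tool frame: the origin (TCP) lies at the very end of the fingers, on their centre line; the grasp point (between the pads) lies 19 mm behind it; z points along the fingers, y is the line along which they close (so a half turn about z gives the same grasp; the last joint's range is limited). The gripper opens to 85 mm and grips with 20 to 120 N. Pads are 22 mm wide; open, the fingers measure 114 mm over their backs; the gripper's body (76 mm by 85 mm) begins 54 mm behind the grasp point. The pads swing forward as they close: fully open they stand 13 mm farther back than shut.
Start: joints at [-1.274, 0.383, 0.016, 1.37, -0.006, 1.388, -0.046], TCP at [220.002, 584.98, 231.279] pointing down, gripper open.
Joint ranges: [-2.95, 2.95], [-0.25, 2.06], [-1.52, 1.56], [0.18, 2.33], [-1.44, 4.58], [0.02, 2.06], [-3.01, 3.01]. Speed limits (rad/s): [2.39, 2.39, 3.01, 3.01, 3.14, 3.14, 3.14].

### API

Orientations are given as a unit quaternion [w, x, y, z].
In Python, from rig import * gives the robot as it stands. Calls block until the motion is done:
- reach(position, orientation): joint-space move of the TCP to a pose.
- move_l(position, v=150, frame=None): straight line of the TCP; frame=None keeps the orientation; v is the mean speed in mm/s.
- move_joints(angles): joint-space move.
- command_gripper(opening, grasp_force=None): opening from 0.0 (shut) to 1.0 (fully open); grasp_force is the grip in N (None keeps the last); returns when the fingers have stopped.
- sleep(seconds).
- inverse_kinematics(position, orientation): joint angles nearest the present ones, or None.
- get_obs(): the state.
- get_image(name): name is "scene" or "top" or "wrist"; returns (picture, depth): 384x512x3 uint8, red, green, blue; 384x512 float32, mm along the optical axis (not along the pixel's ray), 0 where there is no reading.
- get_calibration(name): a dict with "camera_matrix" (3x3 intrinsics, pixels), "rvec" (rotation vector, rad) and "tvec" (3), from world to camera coordinates, as OpenCV has them. Camera axes: x right, y down, z forward; pixel columns grow to the right and rows downward; lengths in mm; the calibration is good to about 2 mm. A picture is of the moment at which its call begins: read the wrist's pose just before it. get_calibration takes no time and is no camera call; for the wrist camera it gives the pose at the moment of the call.
A pose or a line that the arm cannot do raises MotionError and nothing moves.
- close_job(): hands the job in; it is judged then, once.
The state is a dict: "time_s": time; "joint_pos": joint angles; "joint_vel": joint speeds; "joint_torque": joint torques, N m; "position": TCP position; "tcp_rot": TCP orientation; "wrist_force": force on the tool from outside, world axes, zero at the start; "wrist_torque": the same for the moment, N m; "gripper_width": opening from 0.0 (shut) to 1.0 (fully open); "finger_force": force on a finger pad.
Only numpy, scipy, OpenCV 4.12 (cv2) and the standard library are available. Lean on these libraries where they do the work, as an engineer would, in place of code of your own. Each camera call takes 0.05 s, during which the arm holds its last target. There are 200 camera calls.

### The job

Glue up the rectangular wooden plaque: lay it flat in the middle of the press's pull-out bed, square with the rubber pad and without dropping it, and slide the bed fully home under the platen. Then push the valve lever over towards the rear of the press (the way the bed slides in), keep it over until the platen has come down on the plaque and for two full seconds more, and let the lever spring back to its centre so that the plaque stays clamped. Leave everything else on the table where it is.

Things in the scene. Friction and masses are not known exactly. Their poses are not given: they have to be found in the camera images.
- plaque: rectangular wooden blank of two glued layers (dark below, light above), 100 x 50 mm, 18 mm thick, about 70 g, lying flat on the table; the only rectangular one of three wooden blanks. Origin at the centre of its underside, x along the 100 mm side, y along the 50 mm side, z up
- press: fixed two-column air press. Origin on the table under the platen's centre; x to its rear, -x to its front (bed slides out there, towards the robot's left), -y to its valve side (faces the robot). Columns 26 mm thick at y = +-100 mm; crosshead 90 x 250 mm, 225 to 260 mm high; cylinder to 405 mm. Rails at y = +-50 mm, 44 mm high, on a 150 mm wide table that runs 290 mm to the front
- pad: dark rubber pad, 130 mm (x) by 120 mm (y), 4 mm thick, fixed on the aluminium bed (150 x 140 mm) and moving with it. Origin at the centre of the pad's underside, 66 mm above the table, so the surface the plaque lies on is 70 mm above the table; x, y, z as the press's. With the bed home the pad is exactly under the platen
- bed_handle (a point): middle of the bed's handle: a level steel bar, 11 mm thick and 90 mm long along the press's y, its axis 58 mm above the table, 35 mm in front of the bed's front face and 110 mm in front of the pad's centre. It may be pushed from its front side or pinched from above
- bed (a joint): slide of the bed in m: 0 = fully home under the platen (against its stop), grows as the bed is pulled out to the front; starts between 0.14 and 0.18. Slides with about 3 N of friction
- ram (a joint): platen travel in m: 0 = raised (its face 132 mm above the table, 62 mm above the pad), grows as it comes down; meets the plaque on the pad at about 0.044; starts at 0 to 0.015. Lever fully over: about 18 mm/s, so it lands within 3 s and presses with about 30 N. With the lever at its centre it stays where it is, and stays pressing
- platen: aluminium pressing plate carried by the ram, 130 x 120 x 18 mm; origin at the centre of its lower face; x, y, z as the press's
- lever_knob (a point): centre of the black ball knob (34 mm across) on the valve lever, 130 mm above the lever's pivot; 230 mm above the table, 30 mm in front of and 200 mm to the valve side (-y) of the press's origin when the lever stands upright. The bare lever below the knob is a 10 mm steel rod
- lever (a joint): angle of the spring-centred valve lever in rad: 0 = upright (centre, valve shut), + = leaning to the rear of the press (lowers the platen), - = to the front (raises it); stops at +-0.42. The valve opens beyond 0.15 and is fully open from about 0.3. It takes 10 to 15 N at the knob at full swing; let go, it returns to 0 by itself
- coaster: round wooden coaster blank, 80 mm across and 18 mm thick, lying flat; origin at the centre of its underside; leave it alone
- key_tag: small square wooden blank, 45 x 45 x 18 mm, lying flat; origin at the centre of its underside; leave it alone
- paint_pot: small paint jar with black cap, 42 mm across, 62 mm high; origin at the centre of its underside; leave it alone
- paint_pot2: a second paint jar like it; leave it alone
Things that resemble listed ones, but are neither listed nor needed, are in the scene too. What is shaped like the plaque but orange or purple is not meant.

How it is judged (in metres and radians):
On the way, in this order (a step that is already met when the one before it is completed fails the run):
1. the plaque lies flat on the pad, centred and square, and is let go (horizontal distance between plaque and pad below 0.015 m and (angle between the x axis of plaque and the x axis of pad, either way round below 0.2 rad or angle between the x axis of plaque and the y axis of pad, either way round below 0.2 rad) and z of plaque in the frame of pad between 0.001 and 0.008 m and angle between plaque's own z axis and vertical below 0.1 rad and contact force between the fingers and plaque below 0.2 N and linear speed of plaque below 0.03 m/s), for 0.3 s.
2. the bed is fully home with the plaque still centred and square on its pad (horizontal distance between plaque and pad below 0.015 m and (angle between the x axis of plaque and the x axis of pad, either way round below 0.2 rad or angle between the x axis of plaque and the y axis of pad, either way round below 0.2 rad) and z of plaque in the frame of pad between 0.001 and 0.008 m and angle between plaque's own z axis and vertical below 0.1 rad and value of joint bed below 0.004 m), for 0.3 s.
3. the lever is held over towards the rear for about two seconds with the platen pressing on the plaque (value of joint lever above 0.15 rad and contact force between platen and plaque above 12 N and value of joint bed below 0.004 m), for 1.7 s.
At the end, for the whole second after the job is handed in: The plaque lies flat on the pad, its centre within 15 mm of the pad's centre and its sides square with the pad within 0.2 rad (either way round); the bed is home within 4 mm; the platen is down and presses on the plaque with more than 12 N; the lever is back at its centre within 0.06 rad (all of step 2 and value of joint lever between -0.06 and 0.06 rad and contact force between platen and plaque above 12 N and horizontal distance between plaque and platen below 0.017 m); the robot touches nothing.
It fails at once if another thing on the table is shifted by more than 30 mm (distance of any of coaster, key_tag, paint_pot, paint_pot2 from where it was at the start of the episode above 0.03 m).
It fails at once if the plaque is dropped or thrown (contact force between anything else and plaque below 0.01 N and linear speed of plaque above 0.6 m/s).
It also fails if it takes over 67 s, if anything falls off the work surface, if the arm or the gripper's body presses on something with over 40 N, if the wrist force passes 120 N, or if a joint passes its speed limit or range.

## Working session

There is one attempt and no reset: what is moved stays moved. The work goes in short steps, each a Python script; the robot and the scene stay as the last script left them, time stands still between calls to the robot, and variables do not carry over. Pictures are saved under pics/ and viewed, at most 10 in all, crops included, and the job is handed in when it is done.

```bash
mkdir -p pics
cat > h.py <<'E'
from rig import *
import numpy as np, cv2
def snap(n,f):
    im,d=get_image(n); cv2.imwrite(f'pics/{f}.png',im[:,:,::-1]); np.savez(f'pics/{f}.npz',im=im,d=d,c=np.array(get_calibration(n),dtype=object)); return im,d
def load(f):
    z=np.load(f'pics/{f}.npz',allow_pickle=True); return z['im'],z['d'],z['c'].item()
def ray(c,uv,z):
    "pixel -> world point at height z"
    K=np.array(c['camera_matrix'],float);R=cv2.Rodrigues(np.array(c['rvec'],float))[0];t=np.array(c['tvec'],float).ravel()
    o=-R.T@t; d=R.T@np.linalg.inv(K)@np.array([uv[0],uv[1],1.]); return o+d*(z-o[2])/d[2]
def cloud(d,c):
    K=np.array(c['camera_matrix'],float);R=cv2.Rodrigues(np.array(c['rvec'],float))[0];t=np.array(c['tvec'],float).ravel()
    v,u=np.mgrid[:d.shape[0],:d.shape[1]]
    p=np.stack([(u-K[0,2])/K[0,0]*d,(v-K[1,2])/K[1,1]*d,d],-1)
    return (p-t)@R
E
python3 - <<'E'
from h import *
o=get_obs(); print(o['time_s'],o['position'],o['tcp_rot'],o['wrist_force'])
a,_=snap('top','top0'); b,_=snap('scene','scene0')
E
```

```text
0.0 [219.87659462 584.51971616 230.29025206] [-1.42532805e-04  1.78922368e-01  9.83862733e-01 -9.42235705e-04] [0.60837237 0.08912003 0.18628486]
```

View pics/top0.png

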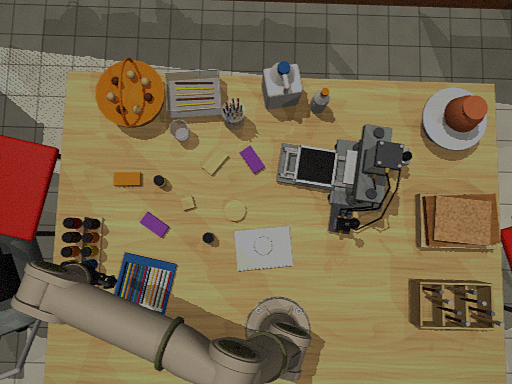

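View pics/scene0.png

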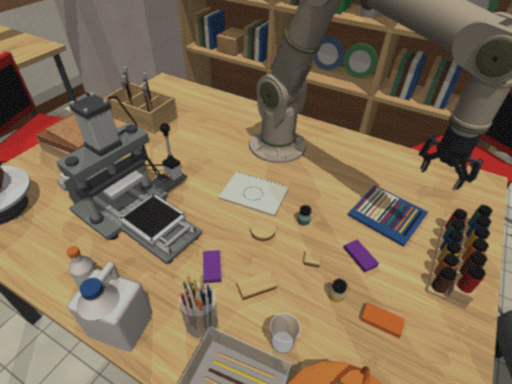

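Candidates in the top view are the light blank (215,162), round coaster (235,210), square tag (188,203), purple blocks (252,160) and (153,224), and an orange block (127,179). By the description, the plaque is the one at (215,162), and a close crop should confirm it.

Run:
```python
from h import *
im,d,c=load('top0')
a=cv2.resize(im[135:240,180:260],None,fx=5,fy=5,interpolation=cv2.INTER_CUBIC)
b=cv2.resize(im[115:240,270:420],None,fx=4,fy=4,interpolation=cv2.INTER_CUBIC)
h=np.zeros((525,1000,3),np.uint8); h[:525,:400]=a; h[:500,400:1000]=b
cv2.imwrite('pics/crop0.png',cv2.resize(h,(800,420))[:,:,::-1])
for n,uv,z in [('plaque',(215,162),18),('coaster',(235,210),18),('tag',(188,203),18),('pot',(160,181),62),('pot2',(208,238),62),('pad',(316,166),70),('knob',(350,224),230),('purple',(252,160),18),('jar',(180,130),40)]: print(n,ray(c,uv,z).round())
P=cloud(d,c); m=(abs(P[...,2]-18)<6)&(d>0)
u0=[ (v,u) for v,u in zip(*np.nonzero(m)) if 145<v<178 and 200<u<232 ]
cs=np.array([P[v,u] for v,u in u0]);print(len(cs))
r=cv2.minAreaRect(cs[:,:2].astype(np.float32));print(r, cs[:,2].mean())
m=(abs(P[...,2]-70)<5)&(d>0); 
m[:, :275]=0; m[:,350:]=0; m[:140]=0;m[195:]=0
q=P[m];print(len(q),cv2.minAreaRect(q[:,:2].astype(np.float32)))
```

```text
plaque [624. 251.  18.]
coaster [442. 170.  18.]
tag [464. 348.  18.]
pot [539. 448.  62.]
pot2 [335. 263.  62.]
pad [ 610. -126.   70.]
knob [ 394. -210.  230.]
purple [635. 110.  18.]
jar [739. 386.  40.]
318
((628.2171630859375, 254.21676635742188), (50.93602752685547, 99.68719482421875), 52.42620086669922) 18.2365581831002
1256 ((614.0956420898438, -104.14937591552734), (187.48922729492188, 140.08334350585938), 82.69800567626953)
```

View pics/crop0.png

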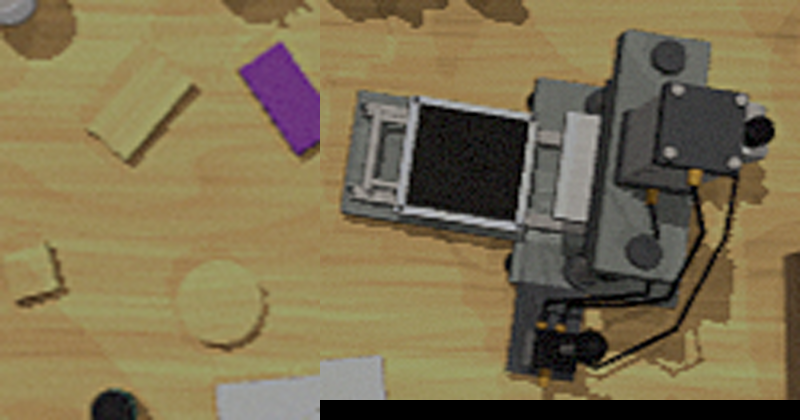

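The crop confirms it: the plaque is the light rectangle at (215,162). The purple blocks and the round and square blanks are clearly distinct. Next I'll get the press frame.

Run:
```python
from h import *
im,d,c=load('top0')
P=cloud(d,c)
T=lambda x,y:((x*1.25-400)/4+270-.4,y*1.25/4+115-.4)
cor=np.array([ray(c,T(*p),70)[:2] for p in [(413,103),(532,120),(520,222),(405,206)]]);print('pad',cor.round(1),cor.mean(0))
ex=(cor[1]+cor[2]-cor[0]-cor[3]);print(np.linalg.norm(ex)/2,np.degrees(np.arctan2(ex[1],ex[0])))
bed=np.array([ray(c,T(*p),66)[:2] for p in [(415,98),(536,115),(524,227),(400,208)]]);print('bed',bed.round(),bed.mean(0))
hd=[ray(c,T(*p),63)[:2] for p in [(374,106),(366,194)]];print('handle',hd)
print('knob',ray(c,T(592,348),230))
for z,t in((260,5),(405,6),(44,4),(230,20),(149,15)):
    m=(abs(P[...,2]-z)<t)&(d>0); m[:115]=0;m[240:]=0;m[:,:270]=0;m[:,412:]=0
    n,l,s,_=cv2.connectedComponentsWithStats(m.astype(np.uint8))
    for i in range(1,n):
        if s[i,4]>40: print(z,s[i],P[l==i].mean(0).round(1),cv2.minAreaRect(P[l==i][:,:2].astype(np.float32)))
# scene camera: knob
```

```text
pad [[ 680.1  -61.3]
 [ 663.9 -199.8]
 [ 544.2 -186.3]
 [ 559.2  -53.6]] [ 611.86404075 -125.23564439]
136.49579319775452 -96.56808744566231
bed [[ 687.  -64.]
 [ 671. -205.]
 [ 539. -192.]
 [ 557.  -48.]] [ 613.54268148 -127.40014431]
handle [array([676.84616461, -16.76713409]), array([573.0305921 ,  -9.11184469])]
knob [ 396.67064019 -224.51188686  230.        ]
260 [ 355  124   37   79 1081] [ 580.1 -269.   259.7] ((591.2037353515625, -277.011962890625), (90.54153442382812, 250.0051727294922), 82.50785827636719)
44 [278 173  15   6  42] [575.3 -17.7  43.2] ((576.40966796875, -15.735889434814453), (53.51849365234375, 15.099204063415527), 81.74041748046875)
44 [334 181  19   8  59] [ 546.2 -231.6   43.2] ((546.2588500976562, -232.87649536132812), (70.12541961669922, 15.180091857910156), 80.38091278076172)
230 [353 126  11  75 132] [ 589.1 -233.1  239.1] ((594.4456787109375, -233.15008544921875), (17.540000915527344, 245.66368103027344), 86.2230224609375)
230 [349 218  11  11  89] [ 397.2 -219.2  240.8] ((397.65380859375, -221.21206665039062), (30.939252853393555, 31.68549156188965), 40.44557189941406)
149 [342 140  18  56 459] [ 596.  -234.   146.3] ((595.48779296875, -231.5032958984375), (39.09256362915039, 193.3467254638672), 82.33037567138672)
149 [402 151  10  10  74] [ 640.  -428.4  153.4] ((641.39404296875, -430.5138244628906), (28.366146087646484, 31.1779842376709), 85.74604797363281)
```

Run:
```python
from h import *
im,d,c=load('scene0')
cv2.imwrite('pics/crop1.png',cv2.resize(im[85:265,45:225],(720,600)[:1]*2,interpolation=cv2.INTER_CUBIC)[:600,:,::-1])
```

```text
(no output)
```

View pics/crop1.png

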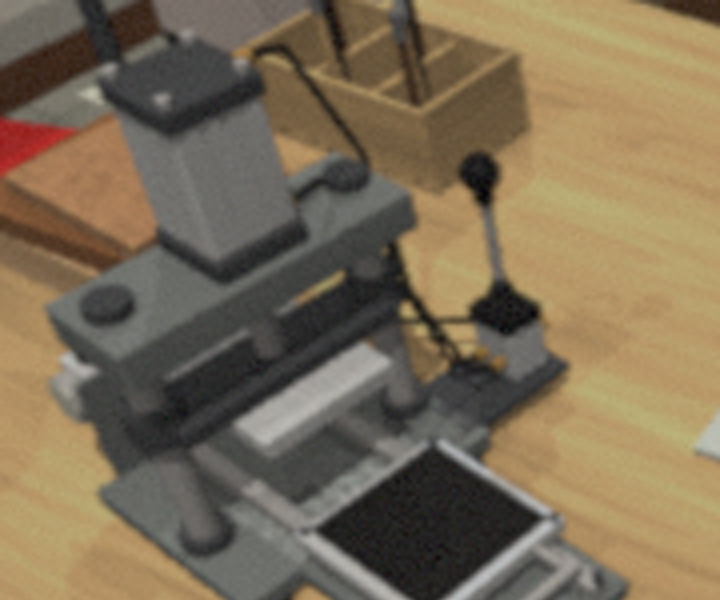

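```bash
cat >> h.py <<'E'
from scipy.spatial.transform import Rotation as Ro
O=np.array([591.2,-277.0]); A=np.radians(-97.5)
ex=np.array([np.cos(A),np.sin(A)]); ey=np.array([-ex[1],ex[0]])
def W(x,y,z): return [*(O+x*ex+y*ey),z]
def quat(a,tilt=0):
    "tool down, closing axis at angle a deg; tilt: fingers lean towards press +x (deg)"
    y=np.array([np.cos(np.radians(a)),np.sin(np.radians(a)),0]);z=np.array([0,0,-1.])
    R=Ro.from_matrix(np.stack([np.cross(y,z),y,z],1))
    R=Ro.from_rotvec(-np.radians(tilt)*np.array([*ey,0]))*R
    return R.as_quat()[[3,0,1,2]]
def ik(p,q):
    r=inverse_kinematics(list(p),list(q)); return None if r is None else np.round(r,2)
E
python3 - <<'E'
from h import *
for a in (52.4,-127.6):
    print(a,ik([628,254,180],quat(a)),ik([628,254,3],quat(a)))
for a in (-7.5,172.5,82.5,-97.5): print(a,ik(W(-152,0,72),quat(a)),ik(W(-152,0,150),quat(a)))
for t in (0,15,25):
  for a in (-7.5,172.5,82.5,-97.5):
    print(t,a,quat(a,t).round(2),Ro.from_quat(quat(a,t)[[1,2,3,0]]).apply([0,0,1])[:2]@ex,ik(W(-300,0,50),quat(a,t)),ik(W(-120,0,50),quat(a,t)),ik(W(-80,-200,215),quat(a,t)),ik(W(0,-200,205),quat(a,t)))
E
```

```text
52.4 [-0.63  0.53  0.31  1.29 -0.16  1.34  0.59] [-0.64  0.69  0.31  1.46 -0.23  1.02  0.64]
-127.6 [-1.12  0.9   1.35  1.32 -0.87  1.56 -2.11] [-1.15  1.17  1.34  1.49 -1.14  1.4  -1.97]
-7.5 [-0.5   0.69  0.96  1.6  -0.6   1.17  0.46] [-0.49  0.58  0.95  1.52 -0.49  1.29  0.38]
172.5 [-0.65  0.96  1.35  1.61 -0.95  1.37 -2.45] [-0.65  0.83  1.35  1.53 -0.81  1.44 -2.53]
82.5 [-0.4   0.62  0.79  1.6  -0.47  1.13  1.94] [-0.43  0.54  0.84  1.52 -0.42  1.27  1.9 ]
-97.5 [-0.53  0.72  1.01  1.6  -0.64  1.19 -1.08] [-0.51  0.6   0.99  1.52 -0.51  1.3  -1.17]
0 -7.5 [0.   0.75 0.66 0.  ] 0.0 [-0.51  0.6   0.6   1.59 -0.37  1.07  0.06] [-0.46  0.74  0.98  1.61 -0.66  1.16  0.55] [-0.8  -0.11  1.09  1.91  0.1   1.29  0.12] [-0.35  0.05  0.89  1.86 -0.04  1.26  0.42]
0 172.5 [ 0.   -0.66  0.75  0.  ] 0.0 [ 0.7   0.96 -1.29  1.53  0.94  1.37  2.33] [-0.59  1.01  1.35  1.62 -1.    1.36 -2.38] [ 0.53 -0.   -0.2   1.87 -0.    1.28 -2.94] [-0.8   0.13  1.41  1.86 -0.13  1.26 -2.61]
0 82.5 [0.   0.07 1.   0.  ] 0.0 [-0.42  0.57  0.47  1.59 -0.29  1.05  1.57] [-0.32  0.63  0.74  1.6  -0.47  1.09  
[... 1408 characters left out ...]
1.23 -0.19]
25 172.5 [-0.16 -0.64  0.73 -0.14] 0.4226182617406994 [-0.38  0.65  0.11  1.47  0.35  1.23  2.57] [-0.24  0.58  0.27  1.61  0.33  1.05  2.83] [-0.54 -0.04  0.5   1.98  0.47  1.31  2.83] [-0.55 -0.04  0.71  2.    0.5   1.21  2.98]
25 82.5 [-0.01  0.06  0.97 -0.22] 0.4226182617406995 [-0.53  0.67  0.33  1.47  0.21  1.2   1.09] [-0.4   0.62  0.5   1.62  0.18  1.02  1.37] [-0.7  -0.05  0.66  1.98  0.48  1.31  1.25] [-0.73 -0.06  0.88  2.    0.52  1.22  1.4 ]
25 -97.5 [ 0.22  0.97 -0.06 -0.01] 0.4226182617406995 [-0.75  0.75  0.68  1.49 -0.03  1.17 -1.87] [-0.55  0.68  0.73  1.63  0.01  1.   -1.64] [-0.61 -0.05  0.58  1.98  0.47  1.31 -1.89] [-0.68 -0.05  0.83  2.    0.51  1.22 -1.74]
```

Run:
```python
from h import *
q=quat(52.4)
reach([628.2,254.2,170],q)
im,d=snap('wrist','w1'); c=get_calibration('wrist'); P=cloud(d,c)
m=(abs(P[...,2]-18)<5)&(np.hypot(P[...,0]-628,P[...,1]-254)<70)&(d>0)
print(m.sum(),cv2.minAreaRect(P[m][:,:2].astype(np.float32)),P[m][:,2].mean(),P[m].mean(0))
o=get_obs();print(o['position'],o['time_s'])
```

```text
4099 ((626.3525390625, 252.07839965820312), (49.88893127441406, 100.4501953125), 51.321407318115234) 17.282356993786944 [624.29526875 253.586137    17.28235699]
[627.35405599 256.40302256 170.14382934] 2.0667
```

Run:
```python
from h import *
q=quat(51.7)
move_l([626.7,252.6,60],v=150,frame=list(q)); print(get_obs()['position'])
move_l([626.7,252.6,3],v=60); o=get_obs(); print(o['position'],o['wrist_force'])
command_gripper(0.4,40); o=get_obs(); print(o['gripper_width'],o['finger_force'],o['wrist_force'],o['time_s'])
move_l([626.7,252.6,170],v=150)
sleep(.2)
o=get_obs(); print(o['position'],o['gripper_width'],o['finger_force'],o['wrist_force'],o['time_s'])
im,d=snap('wrist','w2')
```

```text
[627.43854788 252.89121882  61.17095044]
[627.08049911 252.74243942   3.55517901] [-0.5562513  -0.14901728  0.03412205]
0.5734382119975182 42.5586399435997 [-0.40570967 -0.8531675   3.137615  ] 4.475
[626.353477   252.42275557 169.07086291] 0.5747206926987715 42.15766578912735 [-0.58383357 -0.61596351 -0.70829176] 5.9417
```

View pics/w2.png

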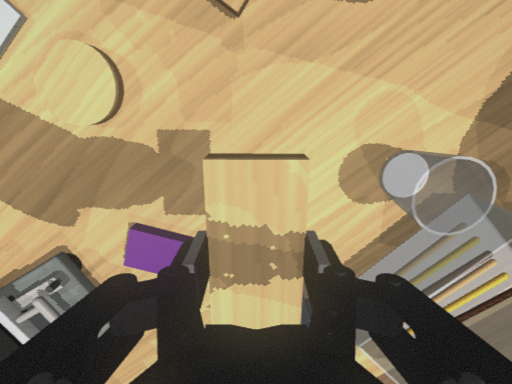

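The plaque is held square between the pads (columns 205–308, rows 155–325). I'll move it over the pad and look again.

Run:
```python
from h import *
im,d,c=load('w2'); P=cloud(d,c)
m=(abs(P[...,2]-184)<6)&(d>0); m[:150]=0;m[330:]=0;m[:,:206]=0;m[:,307:]=0
print('held',m.sum(),cv2.minAreaRect(P[m][:,:2].astype(np.float32)),P[m][:,2].mean())
q=quat(-7.5)
reach(W(-152.5,0,190),q); sleep(.2)
im,d=snap('wrist','w3');o=get_obs();print(W(-152.5,0,190),o['position'],o['time_s'],o['finger_force'])
```

```text
held 16389 ((624.4534301757812, 253.5065155029297), (51.24049758911133, 97.0838623046875), 51.595184326171875) 182.95206093683356
[np.float64(611.1052443135579), np.float64(-125.80465864049393), 190] [ 611.41875256 -124.57410187  189.80051763] 7.6583 42.13953495025635
```

View pics/w3.png

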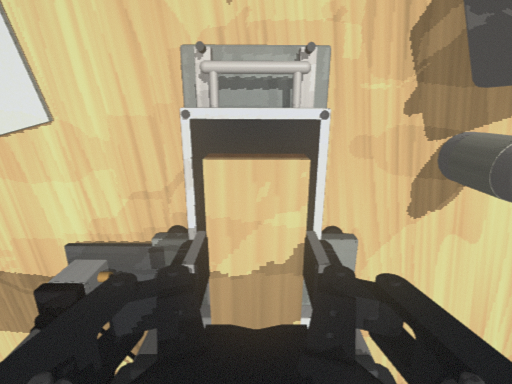

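The bed's front strip runs across rows 107–119, columns 182–330. The pad's front edge is at row ~120, and the handle bar spans (200–310, 67).

Run:
```python
from h import *
im,d,c=load('w3'); P=cloud(d,c)
def L(p): v=np.array(p[:2])-O; return (v@ex).round(1),(v@ey).round(1)
for n,uv,z in [('padL',(190,120),70),('padR',(323,120),70),('bedL',(182,107),68),('bedR',(330,107),68),('hL',(201,67),63),('hR',(310,67),63)]: print(n,L(ray(c,uv,z)))
for v in (115,): print(P[v,200:320:30].round(1))
m=(abs(P[...,2]-203)<7)&(d>0); m[:150]=0;m[330:]=0;m[:,:206]=0;m[:,307:]=0
r=cv2.minAreaRect(P[m][:,:2].astype(np.float32));print('held',r,L(r[0]),P[m][:,2].mean(),'tcp',L(get_obs()['position']))
```

```text
padL (np.float64(-215.6), np.float64(-60.1))
padR (np.float64(-215.9), np.float64(61.0))
bedL (np.float64(-226.9), np.float64(-67.1))
bedR (np.float64(-227.2), np.float64(66.9))
hL (np.float64(-260.9), np.float64(-49.0))
hR (np.float64(-261.2), np.float64(47.8))
[[568.6 -52.3  65.1]
 [596.1 -55.8  64.8]
 [623.5 -59.3  66. ]
 [650.8 -62.8  66.3]]
held ((611.924072265625, -122.91084289550781), (96.69322967529297, 51.704139709472656), 82.49349212646484) (np.float64(-155.5), np.float64(0.4)) 203.38611009961386 tcp (np.float64(-153.8), np.float64(0.2))
```

Run:
```python
from h import *
move_l(W(-150,0,90),v=120); f0=get_obs()['wrist_force'][2]
for z in (78,76,75,74,73,72):
    move_l(W(-150,0,z),v=40); sleep(.1); o=get_obs(); print(z,o['position'].round(1) if hasattr(o['position'],'round') else o['position'],o['wrist_force'][2]-f0)
    if o['wrist_force'][2]-f0>2.5: break
command_gripper(0.85); sleep(.1)
move_l(W(-150,0,170),v=150); sleep(.4)
im,d=snap('wrist','w4');c=get_calibration('wrist'); P=cloud(d,c);o=get_obs();print(o['time_s'])
m=(abs(P[...,2]-88)<5)&(d>0); m&=np.hypot(P[...,0]-W(-151,0,0)[0],P[...,1]-W(-151,0,0)[1])<62
r=cv2.minAreaRect(P[m][:,:2].astype(np.float32));v=np.array(r[0])-O;print(r,v@ex,v@ey)
```

```text
78 [ 610.8 -128.3   78.1] -0.04872297538825454
76 [ 610.8 -128.3   76. ] -0.13524567095630613
75 [ 610.8 -128.3   75. ] -0.51081802461727
74 [ 610.8 -128.3   74. ] 0.3212711677175342
73 [ 611.  -128.3   73.5] 6.426941825828463
12.3
((610.427490234375, -128.51025390625), (100.26869201660156, 50.1461296081543), 82.29474639892578) -149.72908681759145 -0.3188047513532979
```

View pics/w4.png

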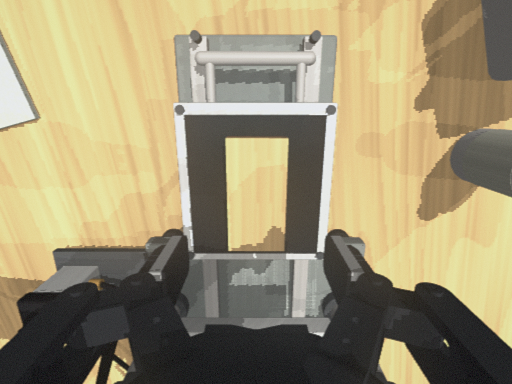

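The plaque is flat and parallel to the pad. It looks shifted to the rear (plaque rows 137–251, pad rows 114–252), so I'll check that with rays.

Run:
```python
from h import *
im,d,c=load('w4'); P=cloud(d,c)
def L(p): v=np.array(p[:2])-O; return (v@ex).round(1),(v@ey).round(1)
for n,uv,z in [('padF',(257,114.5),70),('padR',(257,252.5),70),('padR',(205,252.5),70),('plqF',(257,137),88),('plqR',(257,251),88),('bedF',(257,103),66),('bedR',(257,260),66),('hnd',(255,59),63)]: print(n,L(ray(c,uv,z)))
for u in (205,257): print([ (v,P[v,u,2].round()) for v in range(225,275,4)],im[225:275:4,u].tolist())
```

```text
padF (np.float64(-217.2), np.float64(0.6))
padR (np.float64(-88.2), np.float64(0.8))
padR (np.float64(-88.2), np.float64(-49.6))
plqF (np.float64(-200.4), np.float64(0.6))
plqR (np.float64(-99.7), np.float64(0.7))
bedF (np.float64(-226.4), np.float64(0.6))
bedR (np.float64(-77.7), np.float64(0.9))
hnd (np.float64(-260.6), np.float64(-1.0))
[(225, np.float64(69.0)), (229, np.float64(71.0)), (233, np.float64(69.0)), (237, np.float64(69.0)), (241, np.float64(68.0)), (245, np.float64(69.0)), (249, np.float64(70.0)), (253, np.float64(65.0)), (257, np.float64(65.0)), (261, np.float64(43.0)), (265, np.float64(44.0)), (269, np.float64(43.0)), (273, np.float64(43.0))] [[72, 70, 62], [74, 67, 59], [75, 71, 63], [68, 60, 55], [75, 72, 67], [70, 65, 57], [65, 58, 53], [120, 118, 115], [154, 154, 150], [119, 117, 112], [120, 118, 114], [119, 115, 109], [119, 116, 112]]
[(225, np.float64(88.0)), (229, np.float64(87.0)), (233, np.float64(88.0)), (237, np.float64(88.0)), (241, np.float64(87.0)), (245, np.float64(89.0)), (249, np.float64(87.0)), (253, np.float64(69.0)), (257, np.float64(65.0)), (261, np.float64(29.0)), (265, np.float64(28.0)), (269, np.float64(29.0)), (273, np.float64(29.0))] [[231, 212, 149], [230, 209, 147], [231, 210, 147], [229, 208, 146], [231, 209, 147], [163, 137, 98], [166, 139, 103], [108, 105, 101], [158, 156, 151], [121, 122, 115], [122, 123, 115], [115, 115, 112], [123, 125, 120]]
```

Pad centre is at -152.7 and plaque centre at -150.0 along the press x, so it is only 2.7 mm off and square. Next I'll push the bed home by its handle.

Run:
```python
from h import *
q=list(quat(-7.5,15))
move_l(W(-230,0,190),v=250)
reach(W(-310,0,150),q); command_gripper(0.0)
move_l(W(-310,0,51),v=150); o=get_obs(); f0=np.array(o['wrist_force']); print(o['position'],W(-310,0,51),f0)
fx=lambda: (np.array(get_obs()['wrist_force'])-f0)[:2]@ex
move_l(W(-285,0,51),v=80); print(fx())
move_l(W(-140,0,51),v=60); print(fx())
x=-140
while x<-118:
    x+=2; move_l(W(x,0,51),v=30); sleep(.1); f=fx(); o=get_obs(); print(x,round(f,1),round((np.array(o['position'])[:2]-O)@ex,1))
    if f<-14: break
print(get_obs()['time_s'])
```

```text
[632.35322152  30.2154265   51.97196249] [np.float64(631.6631195882161), np.float64(30.347907025881227), 51] [-0.40162368 -0.06862714  0.26063381]
-0.16561595959878722
-2.311185812356088
-138 -1.9 -137.8
-136 -2.3 -135.7
-134 -0.9 -133.7
-132 -1.5 -131.8
-130 -2.2 -129.8
-128 -1.7 -127.7
-126 -1.2 -125.8
-124 -1.3 -123.8
-122 -3.8 -122.5
-120 -9.7 -122.3
-118 -13.2 -122.2
21.625
```

Run:
```python
from h import *
q=list(quat(-7.5,15))
move_l(W(-190,0,51),v=150); move_l(W(-230,0,220),v=250)
move_l(W(-230,-130,300),v=250)
im,d=snap('top','t2'); s,_=snap('scene','s2')
a=cv2.resize(im[120:225,280:400],(480,420),interpolation=cv2.INTER_CUBIC)
b=cv2.resize(s[95:235,45:150],(315,420),interpolation=cv2.INTER_CUBIC)
cv2.imwrite('pics/c2.png',np.hstack([a,b])[:,:,::-1])
print(get_obs()['time_s'],ik(W(-100,-200,208),q))
```

```text
23.9583 [-0.73 -0.09  0.77  1.97  0.34  1.28 -0.2 ]
```

View pics/c2.png

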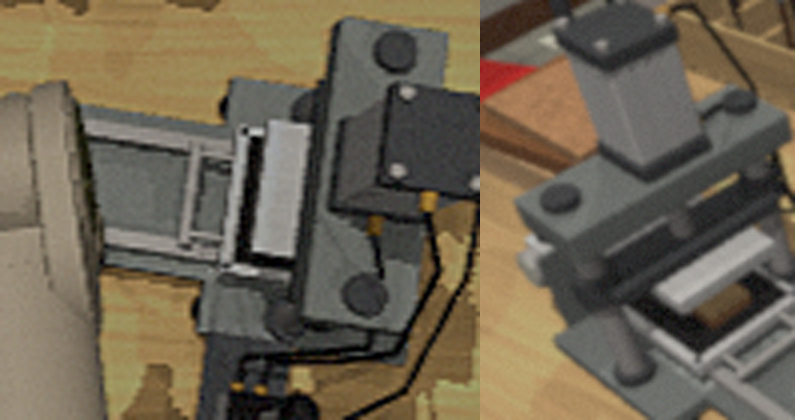

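The plaque sits under the platen (right panel, 725,303), and the handle is at crop (190,197). I'll compare that with the home position, then push the lever.

Run:
```python
from h import *
_,_,c=load('t2'); v=ray(c,(280+190/4-.4,120+197/4-.4),63)[:2]-O; print('handle',v@ex,v@ey,'home -110')
q=list(quat(-7.5,15))
move_l(W(-110,-200,300),v=200); 
move_l(W(-110,-200,206),v=150); o=get_obs(); f0=np.array(o['wrist_force'])
def st(t=''):
    o=get_obs(); f=np.array(o['wrist_force'])-f0; p=np.array(o['position'])-[*O,0]
    print(t,round(o['time_s'],2),'TCP x %.1f y %.1f z %.1f'%(p[:2]@ex,p[:2]@ey,p[2]),'f %.1f %.1f %.1f'%(f[:2]@ex,f[:2]@ey,f[2]))
st()
move_l(W(-70,-200,206),v=80); st()
for x in (-60,-50,-40,-30,-20): move_l(W(x,-200,205),v=80); st(x)
im,d=snap('scene','s3')
cv2.imwrite('pics/c3.png',cv2.resize(im[95:235,45:220],(700,560),interpolation=cv2.INTER_CUBIC)[:,:,::-1])
```

```text
handle -108.38945175895965 -4.123769630392328 home -110
 25.57 TCP x -110.2 y -199.4 z 206.6 f 0.0 0.0 0.0
 26.23 TCP x -70.2 y -199.9 z 206.1 f 0.2 -0.6 0.3
-60 26.5 TCP x -59.9 y -200.1 z 205.0 f -0.6 0.2 -0.5
-50 26.77 TCP x -49.9 y -200.1 z 205.0 f 0.6 -1.2 -0.7
-40 27.05 TCP x -40.2 y -199.9 z 205.0 f -1.3 1.7 -0.6
-30 27.32 TCP x -30.5 y -199.9 z 204.9 f -2.4 1.5 -1.6
-20 27.6 TCP x -21.3 y -200.0 z 204.5 f -6.5 0.9 -4.1
```

View pics/c3.png

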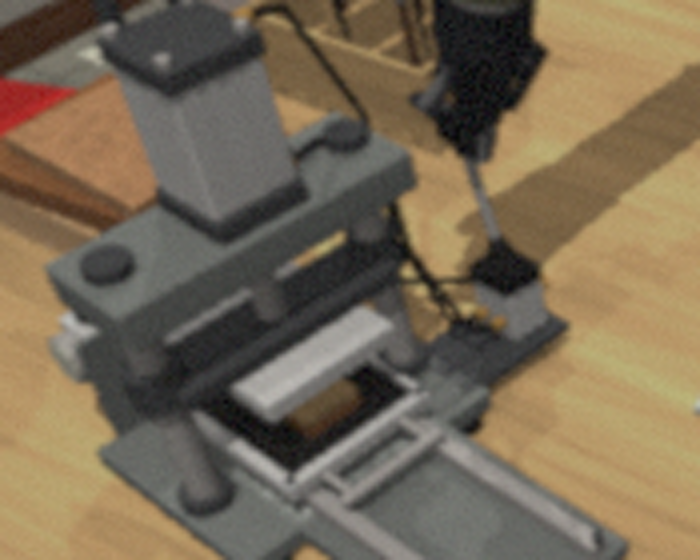

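The lever is leaning to the rear under the fingers. I'll push further and follow the platen height by depth.

Run:
```python
from h import *
f0=np.array([-.3,0,0])
def st(t=''):
    o=get_obs(); f=np.array(o['wrist_force'])-f0; p=np.array(o['position'])-[*O,0]
    im,d=get_image('scene');P=cloud(d,get_calibration('scene'))
    l=(P[...,:2]-O); X=l@ex;Y=l@ey; m=(X>-62)&(X<-50)&(abs(Y)<45)&(P[...,2]>95)&(P[...,2]<165)
    print(t,round(o['time_s'],2),'TCP x %.1f y %.1f z %.1f'%(p[:2]@ex,p[:2]@ey,p[2]),'f %.1f %.1f %.1f'%(f[:2]@ex,f[:2]@ey,f[2]),'platen top',m.sum(),np.percentile(P[...,2][m],70).round(1) if m.any() else None)
for x in (-12,-5,0): move_l(W(x,-200,203),v=60); st(x)
for i in range(5): sleep(.5); st()
im,d=snap('scene','s4')
cv2.imwrite('pics/c4.png',cv2.resize(im[95:235,45:220],(700,560),interpolation=cv2.INTER_CUBIC)[:,:,::-1])
```

```text
-12 27.93 TCP x -13.8 y -199.7 z 202.8 f -8.5 0.8 -0.0 platen top 106 134.9
-5 28.25 TCP x -8.3 y -199.8 z 202.0 f -12.4 2.1 -6.2 platen top 107 130.0
0 28.55 TCP x -4.6 y -199.9 z 201.3 f -16.0 3.0 -10.7 platen top 98 126.0
 29.1 TCP x -4.7 y -199.9 z 201.3 f -14.7 4.4 -10.5 platen top 108 117.5
 29.65 TCP x -4.7 y -199.9 z 201.3 f -15.1 3.1 -11.1 platen top 86 109.3
 30.2 TCP x -4.7 y -199.9 z 201.3 f -14.7 4.1 -11.0 platen top 82 105.7
 30.75 TCP x -4.7 y -199.9 z 201.3 f -14.9 4.2 -11.3 platen top 86 105.6
 31.3 TCP x -4.7 y -199.9 z 201.3 f -15.8 3.7 -10.6 platen top 88 106.0
```

View pics/c4.png

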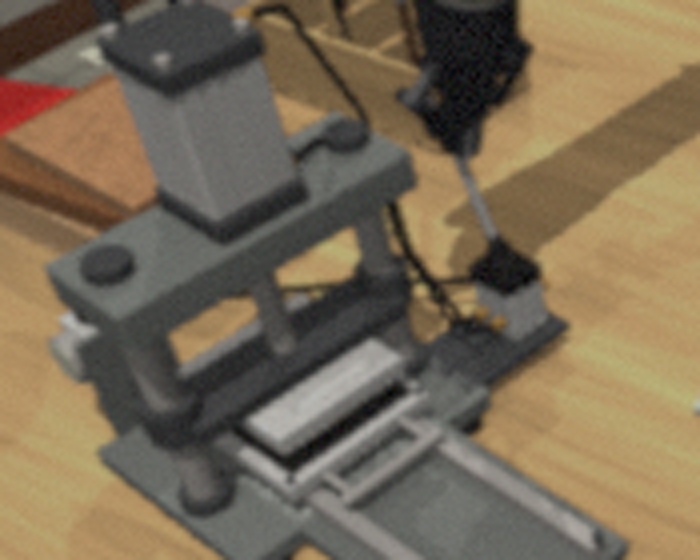

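The platen landed on the plaque at about 30 s (its top is at 106 mm, as expected). I'll hold for the rest of the two seconds, then ease off.

Run:
```python
from h import *
sleep(2.0)
move_l(W(-75,-200,206),v=50); move_l(W(-120,-200,206),v=150); move_l(W(-140,-200,300),v=200)
sleep(.5)
im,d=snap('top','t5');c=get_calibration('top');P=cloud(d,c)
m=(abs(P[...,2]-232)<22)&(d>0)&(np.hypot(P[...,0]-396.8,P[...,1]+221)<45)
print('knob',m.sum(),cv2.minAreaRect(P[m][:,:2].astype(np.float32)) if m.any() else None,'expect 397.7,-221.2')
im,d=snap('scene','s5');P=cloud(d,get_calibration('scene'));l=P[...,:2]-O;X=l@ex;Y=l@ey;m=(X>-62)&(X<-50)&(abs(Y)<45)&(P[...,2]>95)&(P[...,2]<165)
print('platen',np.percentile(P[...,2][m],70)); 
m=(np.hypot(X+30,Y+200)<60)&(P[...,2]>205)&(P[...,2]<250); print('knob scene',m.sum(),X[m].mean(),Y[m].mean())
o=get_obs();print(o['time_s'],o['wrist_force'])
```

```text
knob 89 ((396.9147033691406, -220.91278076171875), (30.934724807739258, 31.80854034423828), 75.10368347167969) expect 397.7,-221.2
platen 105.48613074293614
knob scene 107 -35.812338221851924 -195.90962936353944
36.7333 [-0.42660195 -0.31194451 -0.24449044]
```

Lever centred, platen still down, robot clear.

```bash
python3 -c "
from h import *
print(close_job())"
```

```text
the job is handed in; nothing more can be done
None
```

The job is handed in: the plaque is clamped under the platen, about 3 mm off the pad's centre when placed. The bed was pushed to its stop, and the lever was held over about three seconds after landing and is back at its centre. The arm is clear of everything; the clamping force itself can't be read, and no verdict came back.

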